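# Find the full tin by heft and load it in the rack bay

### The job

One of the two closed tins is full of steel parts and the other holds only a few: lift the blue-lidded tin clear of the bench and set it back where it stood, then lift the yellow-lidded one, and judge by weight which is heavier. Leave the lighter tin standing where it was, set the heavier one down at the open end of the green bay and push it lengthwise along between the rails, under the bridge, until it presses the orange sprung buffer back about half of its 10 mm travel; hold that push for half a second, never drive the buffer to its end, and then back off. Do not tip a tin over or shift the other parts on the bench.

Things in the scene. Friction and masses are not known exactly. Their poses are not given: they have to be found in the camera images.
- tin_blue_mid (a point): centre (half-way up) of the closed tin with a blue lid: dark steel box 80 mm long (its x), 56 mm wide (its y), 70 mm high, upright on the bench at the start. Grasp it across the 56 mm. It weighs 0.3 to 0.9 kg; one tin, either of them, is at least 0.25 kg heavier than the other. The contents can shift a few mm inside. The lid does not come off.
- tin_yellow_mid (a point): centre (half-way up) of the closed tin with a yellow lid: same sizes and axes as the blue-lidded one. Its weight differs from it, and the names, colours and places tell nothing of which is heavier.
- bay: fixed green steel bay. Origin on the bench surface, near the centre of where a loaded tin ends; its x runs along the lane from the open end near the robot (-x) to the buffer (+x). Slick base plate with a white liner, 4 mm thick, 110 mm wide, x -220 to +95 mm; tins slide on it (tin centre 39 mm above the bench). Two bare-metal rails 16 mm high over the plate, 64 mm apart inside, x -85 to +75 mm, flaring to about 85 mm apart at x = -127 mm.
- bay_open (a point): middle of the open part of the bay's plate, on its upper surface (4 mm above the bench), 170 mm before the bay's origin, same axes: here a tin is set down, long side along x, and then pushed along +x from behind (its short -x face).
- bay_bridge (a point): underside of the middle of the green bridge over the lane, 20 mm beyond the bay's origin: 18 mm wide, underside 94 mm and top 102 mm above the bench, posts 8 mm thick at y = +-46 mm. It keeps a tin from being lowered straight into its place.
- buffer (a joint): orange sprung buffer (50 mm wide, 8 to 42 mm above the bench) on a dark end stop: how far it is pushed back, 0 free, 0.010 m at its end. 2000 N/m, no preload (5 mm takes 10 N), besides 1 to 6 N to slide a tin. The stop is clamped anywhere: the free face lies at x 28 to 52 mm in the bay's frame, not measured. It may push the tin back some mm afterwards: fine.
- carton: bystander: cardboard box 100 x 70 x 50 mm, origin at the centre of its underside; not to be shifted
- bearing: bystander: steel bearing ring 70 mm across, 22 mm high, origin at the centre of its underside; not to be shifted
- pillow: bystander: grey bearing block 110 mm (y) by 40 mm, 64 mm high, origin at the centre of its underside; not to be shifted

How it is judged:
By the outcome, as a careful person would: the job done as asked, in the order asked, and still so for the second after the job is handed in, with the robot touching nothing.
It also fails if it takes over 72 s, if anything falls off the work surface, if the arm or the gripper's body presses on something with over 40 N, if the wrist force passes 120 N, or if a joint passes its speed limit or range.

### The arm

A 7-joint arm with a two-finger parallel gripper is mounted at the origin on the work surface. World frame = base frame: x ahead of the robot, y to its left, z up, the work surface at z = 0. Lengths are in m, angles in rad, forces in N, time in s.
With the tool pointing down it reaches from about 0.4 to 0.85 m from the base axis. Payload 10.4 kg.
Tool frame: the origin (TCP) lies between the finger pads; the fingertips stand 19 mm ahead of it and the grasp point (between the pads) is the TCP; x points along the fingers, y is the direction in which the jaws open and shut, and the axes are right-handed (so a half turn about x gives the same grasp; the last joint's range is limited). The gripper opens to 87 mm and grips with 3 to 60 N. Pads are 19 mm wide; open, the fingers measure 117 mm over their backs; the gripper's body (75 mm by 190 mm) begins 51 mm behind the grasp point.
Start: joints at [-0.023, 0.332, -0.065, 1.46, 0.022, 1.35, -0.088], TCP at [0.625, 0, 0.242] pointing down, gripper open.
Joint ranges: [-2.6, 2.6], [-0.5, 2.12], [-1.47, 1.34], [0.16, 2.42], [-1.27, 4.41], [0.06, 2.06], [-2.6, 2.6]. Speed limits (rad/s): [2.22, 2.22, 2.79, 2.79, 3.14, 3.14, 3.14].

### API

Orientations are given as a unit quaternion [x, y, z, w].
In Python, from bench import r gives the robot as it stands.
- The arm moves only by the tool drive_tool, never from a script. Its argument "motion" is a list of rows, each a list of 4 numbers: the shift along the tool's x, y, z in cm, then the turn about the tool's x in units of 5 degrees (1.0 is 5 degrees). In form: [[tx, ty, tz, twist], ...]. A call has 1 to 20 rows; each row is the pose to reach, as a shift and turn from the pose commanded when the call began, along the tool's axes at that moment; what a row does not reach only later rows make up. A row lasts 1/12 s, in which the tool goes at most 41.7 mm and 7.16 degrees, less where a joint would pass 70% of its speed; a pose out of reach is approached as far as the arm can. A call with a gripper value outside its range is refused whole. "grip" is the closure in counts, from 0 (fully open) to 255 (shut), set as the call begins (left out, the last holds). The fingers move at their own pace and stop on an object; "force" is the grip in N (left out, the last holds). Time passes only in rows, so rows that repeat a pose let the fingers close. It gives the time, the measured TCP pose, the force and the opening at its end, in the units of the state.
- r.read_state(): the state, without advancing time (a new reading comes with each control period).
- r.camera(name): name is "scene" or "side" or "wrist"; returns the picture (400x640x3 uint8, red, green, blue); there is no depth.
- r.calibration(name): a dict with "fx", "fy", "cx", "cy" (pixels), "xyz" and "orientation" of the camera in the world. Camera axes: x right, y up, looking along -z (the intrinsics and any distortion apply to the point x, -y, -z); pixel columns grow to the right and rows downward; lengths in m; the calibration is good to about 2 mm. The wrist camera is an equidistant fisheye: a pixel r from the principal point sees the ray r / f radians off the axis. A picture is of the moment at which its call begins: read the wrist's pose just before it. calibration takes no time and is no camera call; for the wrist camera it gives the pose at the moment of the call.
- r.close_job(): hands the job in, once; it reports no verdict.
The state is a dict: "time": time; "joint_positions": joint angles; "joint_vel": joint speeds; "joint_torque": joint torques, N m; "ee_pos": TCP position; "eef_rot": TCP orientation; "ft_force": force on the tool from outside, world axes, zero at the start; "torque": the same for the moment, N m; "width": finger opening in m.
Only numpy, scipy, OpenCV 4.12 (cv2) and the standard library are available. Lean on these libraries where they do the work, as an engineer would, in place of code of your own. Each camera call takes 0.05 s, during which the arm holds its last target.

## Working session

There is one attempt and no reset: what is moved stays moved. The work goes in short steps, Python scripts to look and compute and a tool call to move; the robot and the scene stay as the last step left them, time stands still between calls to the robot, and variables do not carry over. Pictures are saved under pics/ and viewed, and the job is handed in when it is done.

Besides the shell and the picture viewer there is one more tool, called after ">>>" as name(argument=value, ...) on one line, values as JSON. drive_tool: Moves the arm, as the interface text tells. Its arguments: {"type":"object","properties":{"motion":{"type":"array","items":{"type":"array","items":{"type":"number"}}},"grip":{"type":"number"},"force":{"type":"number"}},"required":["motion"]}

```bash
ls; mkdir -p pics; python3 - <<'E'
from bench import r
import cv2
print(r.read_state())
for n in ("scene","side","wrist"):
    print(n,r.calibration(n))
    cv2.imwrite(f"pics/{n}0.png",r.camera(n)[:,:,::-1])
E
```

```text
pics
{'time': 0.0, 'joint_positions': array([-0.02259057,  0.33290203, -0.06471028,  1.46097548,  0.02161184,
        1.34988826, -0.08852593]), 'joint_vel': array([-0.00110539, -0.00090198, -0.00012045,  0.0010413 , -0.00054789,
       -0.00207512, -0.00032709]), 'joint_torque': array([-1.20520472e-04, -6.23245955e+01,  2.44190963e-02, -3.89891267e+01,
       -6.13984605e-02,  3.97891912e-02,  1.87085252e-04]), 'ee_pos': array([ 6.24627043e-01, -8.99247395e-06,  2.40718805e-01]), 'eef_rot': array([-0.4996122 , -0.50034905,  0.50038819, -0.49965001]), 'ft_force': array([ 0.52557569, -0.54238505, -0.24370296]), 'torque': array([-0.0151924, -0.0404434,  0.0233777]), 'width': 0.08673492165925016}
scene {'fx': 388.0071723099237, 'fy': 388.0071723099237, 'cx': 318.557821791414, 'cy': 196.22023760323358, 'xyz': array([0.99048374, 0.19862105, 0.86612786]), 'orientation': array([0.13834589, 0.20665309, 0.79016595, 0.56017201])}
side {'fx': 373.8077719216182, 'fy': 373.8077719216182, 'cx': 326.54135682896367, 'cy': 197.60997186524514, 'xyz': array([ 0.25136321, -0.46393992,  0.74056495]), 'orientation': array([ 0.3482265 , -0.09982117, -0.26329084,  0.89412078])}
wrist {'fx': 309.70691628693146, 'fy': 309.70691628693146, 'cx': 318.51330820944554, 'cy': 197.3969922426918, 'xyz': array([0.62427764, 0.06716296, 0.3835496 ]), 'orientation': array([-1.23202852e-01,  7.16273014e-04,  4.66765037e-04,  9.92381140e-01])}
```

View pics/scene0.png

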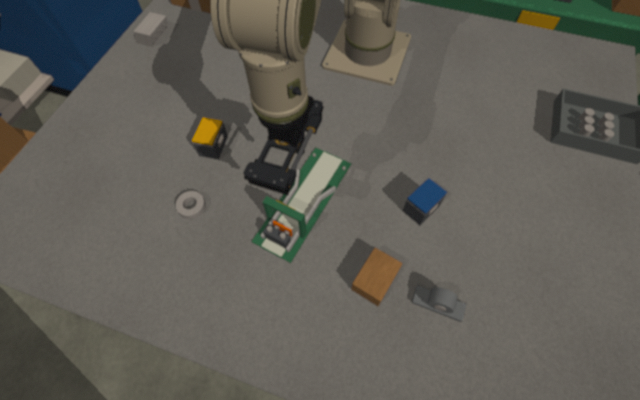

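View pics/side0.png

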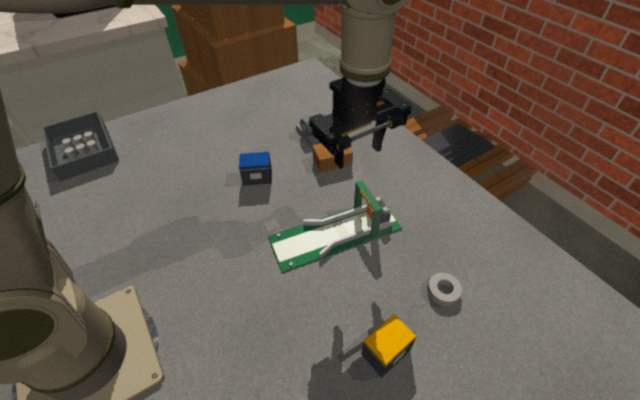

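View pics/wrist0.png

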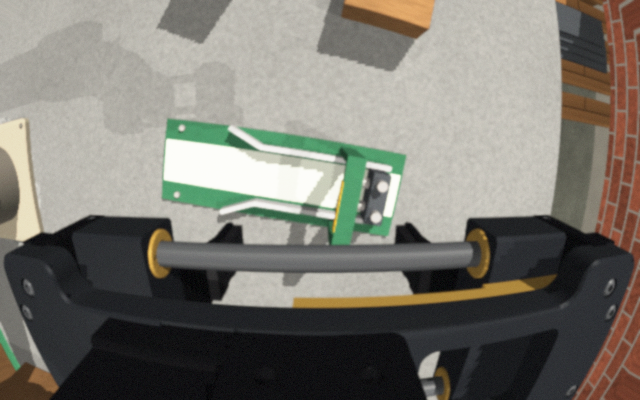

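The scene view shows the blue lid near (427,195), the yellow lid near (208,132) and the bay from (335,155) to (270,245). The side view shows blue at (255,160), yellow at (389,338) and the bay from (270,245) to (400,225). The wrist view shows the whole bay.

```bash
cat > h.py <<'E'
import numpy as np, cv2
from scipy.spatial.transform import Rotation as R
def rays(c,uv,wrist=False):
    uv=np.atleast_2d(np.asarray(uv,float)); x=(uv[:,0]-c['cx'])/c['fx']; y=(uv[:,1]-c['cy'])/c['fy']
    if wrist:
        th=np.hypot(x,y); s=np.where(th>1e-9,np.sin(th)/np.maximum(th,1e-9),1)
        d=np.stack([x*s,-y*s,-np.cos(th)],1)
    else: d=np.stack([x,-y,-np.ones_like(x)],1)
    return R.from_quat(c['orientation']).apply(d)
def plane(c,uv,z,wrist=False):
    d=rays(c,uv,wrist); o=c['xyz']; t=(z-o[2])/d[:,2]; return o+d*t[:,None]
def mask(img,lo,hi):
    return cv2.inRange(cv2.cvtColor(img,cv2.COLOR_RGB2HSV),np.array(lo),np.array(hi))
def blobs(m,amin=40):
    cs,_=cv2.findContours(m,cv2.RETR_EXTERNAL,cv2.CHAIN_APPROX_NONE)
    return sorted([c for c in cs if cv2.contourArea(c)>amin],key=cv2.contourArea,reverse=True)
def rect(P):
    (cx,cy),(w,h),a=cv2.minAreaRect((P[:,:2]*1000).astype(np.float32))
    if w<h: w,h,a=h,w,a+90
    a=(a+90)%180-90
    return round(cx,1),round(cy,1),round(w,1),round(h,1),round(a,1)
E
python3 - <<'E'
from h import *
from bench import r
s=r.read_state(); print(R.from_quat(s['eef_rot']).as_matrix().round(3))
for n in("scene","side","wrist"):
    im=cv2.imread(f"pics/{n}0.png")[:,:,::-1].copy(); c=r.calibration(n); w=n=="wrist"
    for nm,lo,hi,z in(("blue",(105,150,60),(125,255,255),.07),("yellow",(15,180,120),(28,255,255),.07),("green",(65,100,30),(90,255,200),.004),("white",(20,0,170),(90,60,255),.004)):
        for b in blobs(mask(im,lo,hi))[:3]:
            P=plane(c,b[:,0,:],z,w); print(n,nm,b.reshape(-1,2).mean(0).round(),cv2.contourArea(b),rect(P))
E
```

```text
[[-0.001  1.     0.   ]
 [-0.     0.    -1.   ]
 [-1.    -0.001  0.   ]]
scene blue [62. 30.] 7947.0 (340.0, -907.1, 479.7, 392.6, -71.6)
scene blue [426. 195.] 592.5 (496.0, 279.7, 76.5, 50.9, -26.4)
scene yellow [206. 131.] 447.5 (493.8, -298.1, 82.1, 52.1, 5.7)
scene green [538.  13.] 3983.5 (-404.6, 453.8, 718.2, 237.5, 87.6)
scene green [290. 223.] 726.5 (623.8, -28.9, 195.7, 141.2, -9.3)
scene green [309. 164.] 165.5 (468.4, -28.0, 114.9, 19.5, -9.4)
scene white [317. 178.] 771.0 (496.8, 10.4, 150.7, 47.2, -9.7)
scene white [273. 247.] 84.5 (712.4, -26.1, 47.5, 13.0, 81.9)
side blue [254. 160.] 371.0 (492.2, 276.0, 78.3, 57.6, -26.5)
side yellow [390. 339.] 1255.5 (490.3, -297.9, 78.7, 54.8, 6.7)
side green [172.  30.] 478.0 (587.5, 1394.1, 595.0, 58.2, 80.7)
side green [299.  12.] 437.5 (1156.3, 1199.2, 235.3, 146.4, 61.7)
side green [300. 260.] 341.0 (459.5, -27.4, 106.1, 25.6, -9.6)
side white [314. 240.] 1367.5 (516.9, -1.5, 209.6, 72.5, -15.7)
side white [364. 223.] 55.0 (645.4, -20.4, 41.7, 15.2, 58.2)
wrist green [327. 187.] 3717.5 (620.6, -21.8, 205.0, 131.6, -9.4)
wrist green [206. 134.] 1182.0 (483.4, 55.7, 120.7, 23.7, -9.4)
wrist green [205. 195.] 1137.5 (473.3, -27.7, 128.7, 23.5, -9.3)
wrist white [230. 124.] 99517.5 (486.5, 151.8, 1016.8, 508.4, 2.0)
wrist white [314. 287.] 4126.0 (617.9, -164.3, 280.7, 56.0, 0.1)
wrist white [262. 229.] 1007.5 (547.0, -73.3, 76.6, 38.1, -1.7)
```

```bash
python3 - <<'E'
from h import *
from bench import r
im=cv2.imread("pics/wrist0.png"); cv2.imwrite("pics/w0z.png",cv2.resize(im[100:260,140:430],None,fx=2.7,fy=2.7,interpolation=cv2.INTER_CUBIC))
im=cv2.imread("pics/scene0.png"); cv2.imwrite("pics/s0z.png",cv2.resize(im[130:270,230:370],None,fx=4.2,fy=4.2,interpolation=cv2.INTER_CUBIC))
E
```

```text
(no output)
```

View pics/w0z.png

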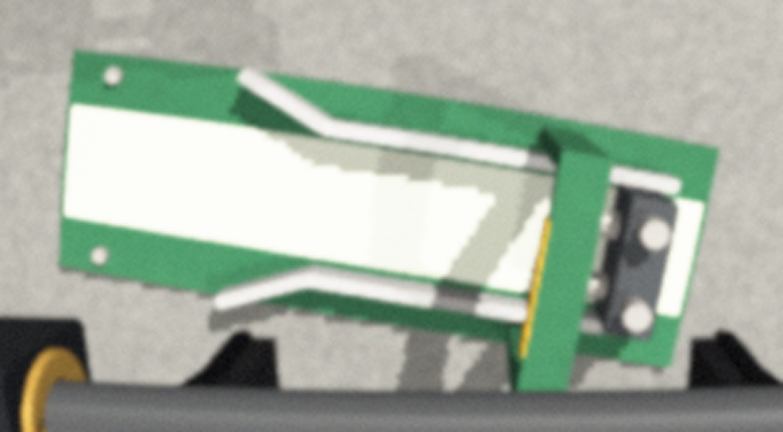

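View pics/s0z.png

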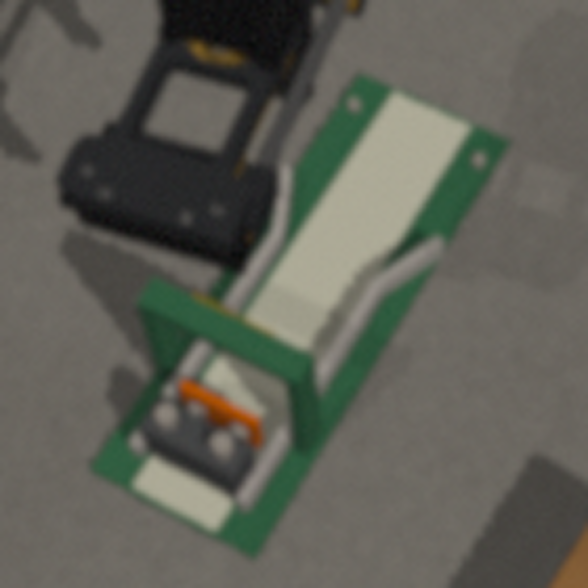

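```bash
python3 - <<'E'
from h import *
from bench import r
cw=r.calibration("wrist");cs=r.calibration("scene")
W=plane(cw,np.array([(75,52),(60,268),(717,148),(669,367)])/2.7+[140,100],.004,True)*1000
S=plane(cs,np.array([(508,140),(362,73),(255,555),(90,467)])/4.2+[230,130],.004)*1000
for P in(W,S):
    P=P[:,:2]; print(P.round(1).tolist())
    a=(P[2]+P[3]-P[0]-P[1])/2; b=(P[0]+P[2]-P[1]-P[3])/2
    u=a/np.linalg.norm(a); c=P.mean(0)
    print("len",np.linalg.norm(a),"wid",np.linalg.norm(b),"ang",np.degrees(np.arctan2(a[1],a[0])),"origin",c+62.5*u,"open",c+(62.5-170)*u)
im=cv2.imread("pics/scene0.png")[:,:,::-1].copy()
m=mask(im,(3,180,120),(14,255,255)); 
for b in blobs(m,10): print(b.reshape(-1,2).mean(0), rect(plane(cs,b[:,0],.042)))
E
```

```text
[[425.4, 77.3], [407.1, -31.5], [733.6, 26.9], [716.4, -81.5]]
len 312.80180083068836 wid 110.04499451813533 ang -9.23138596310342 origin [632.31786221 -12.22627772] open [464.5196111   15.04544621]
[[425.5, 77.8], [406.6, -27.0], [733.4, 27.1], [715.7, -80.8]]
len 312.8611071967079 wid 107.90463926786089 ang -9.614006327037876 origin [631.92104268 -11.16461973] open [464.3086519  17.227042 ]
[282.65853659 226.85365854] (671.4, -14.3, 53.0, 8.1, 76.4)
```

Both views agree to about 1–4 mm. Blue is at (494,278) at -26.4°, yellow at (492,-298) at 6.2°, the bay origin at (632,-12) at -9.4°, and bay_open at (464,16). I'm moving above the blue tin now.

>>> drive_tool(motion=[[0.5,-1,-2,-1],[1,-2.5,-5.3,-2.4],[2,-4,-8.6,-3.8],[3,-5.5,-11.9,-5.2],[4,-7,-15.2,-6.6],[5,-8.5,-18.4,-8],[6,-10,-21.6,-9.4],[7,-11.5,-24.6,-10.8],[8,-12.6,-26.8,-12],[9,-13.1,-27.8,-12.7],[9.2,-13.1,-27.8,-12.7],[9.2,-13.1,-27.8,-12.7]], grip=0)

```text
time: 1.15
ee_pos: [0.4936, 0.2777, 0.1488]
eef_rot: [0.162, 0.689, -0.163, 0.688]
ft_force: [1.1, 0.2, -0.6]
width: 0.0871
```

```bash
python3 - <<'E'
from h import *
from bench import r
c=r.calibration("wrist"); s=r.read_state(); print(s['ee_pos'],R.from_quat(s['eef_rot']).as_matrix().round(3).tolist(),s['ft_force'],s['width'],s['joint_positions'].round(2))
im=r.camera("wrist"); cv2.imwrite("pics/w1.png",im[:,:,::-1])
for b in blobs(mask(im,(105,150,60),(125,255,255)))[:3]: print(b.reshape(-1,2).mean(0),rect(plane(c,b[:,0],.07,True)))
E
```

```text
[0.4935951  0.27770206 0.14877076] [[-0.001, 0.447, 0.895], [-0.001, 0.895, -0.447], [-1.0, -0.001, -0.001]] [ 1.0511827   0.1590707  -0.61064188] 0.08706646604989195 [-0.27  0.3  -0.38  1.72  0.12  1.15  0.42]
[323.0224359  199.48076923] (487.8, 284.7, 68.0, 53.6, -26.6)
```

View pics/w1.png

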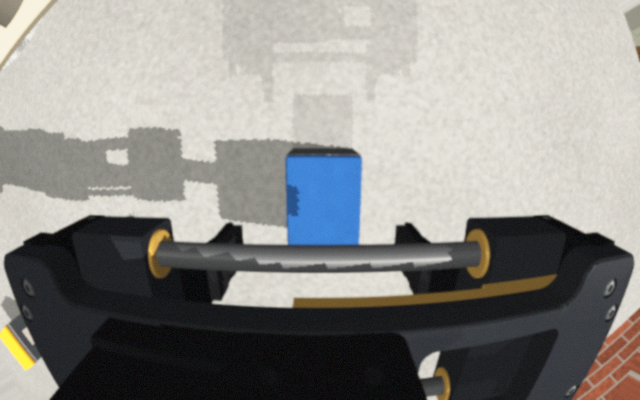

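The wrist view shows the blue lid at columns 287–360, centred at 323, against a finger middle of 318. That puts it about 3 mm towards tool +y, which matches the ray cast (493,282). I'll correct for this and descend.

>>> drive_tool(motion=[[0.5,0.3,0,0],[2,0.3,0,0],[4,0.3,0,0],[6,0.3,0,0],[8,0.3,0,0],[9.5,0.3,0,0],[10.4,0.3,0,0],[10.8,0.3,0,0],[10.8,0.3,0,0],[10.8,0.3,0,0]])

```text
time: 2.03
ee_pos: [0.4961, 0.2807, 0.0424]
eef_rot: [0.163, 0.688, -0.162, 0.689]
ft_force: [-0.0, 0.2, 0.6]
width: 0.087
```

>>> drive_tool(motion=[[0,0,0,0],[0,0,0,0],[0,0,0,0],[0,0,0,0],[0,0,0,0],[0,0,0,0],[0,0,0,0],[0,0,0,0],[0,0,0,0],[0,0,0,0]], grip=255, force=40)

```text
time: 2.87
ee_pos: [0.4954, 0.2807, 0.0417]
eef_rot: [0.162, 0.688, -0.162, 0.688]
ft_force: [-1.1, -1.7, 3.4]
width: 0.0557
```

>>> drive_tool(motion=[[-0.2,0,0,0],[-0.7,0,0,0],[-1.5,0,0,0],[-2.5,0,0,0],[-3.5,0,0,0],[-4.3,0,0,0],[-4.8,0,0,0],[-5,0,0,0],[-5,0,0,0],[-5,0,0,0],[-5,0,0,0],[-5,0,0,0],[-5,0,0,0],[-5,0,0,0],[-5,0,0,0]])

```text
time: 4.12
ee_pos: [0.4953, 0.2807, 0.0914]
eef_rot: [0.162, 0.688, -0.162, 0.688]
ft_force: [-0.0, 0.5, -9.0]
width: 0.056
```

```bash
python3 - <<'E'
from bench import r
import cv2
for i in range(4):
    s=r.read_state(); print(s['ft_force'].round(2),s['torque'].round(3),s['joint_torque'].round(2),s['width'],s['ee_pos'])
    im=r.camera("side")
cv2.imwrite("pics/side2.png",im[:,:,::-1])
E
```

```text
[-0.01  0.48 -8.99] [ 0.021 -0.045 -0.004] [ 0.000e+00 -6.241e+01 -4.640e+00 -3.737e+01 -4.000e-02  8.000e-02
 -0.000e+00] 0.05603875299660716 [0.49530089 0.28067245 0.09141383]
[-0.17 -0.39 -6.96] [ 0.028  0.02  -0.   ] [-0.000e+00 -6.241e+01 -4.640e+00 -3.738e+01 -4.000e-02  7.000e-02
 -0.000e+00] 0.05607382574425322 [0.49534833 0.28070953 0.091475  ]
[ 0.25  0.88 -9.  ] [ 0.051 -0.003 -0.03 ] [-0.000e+00 -6.241e+01 -4.640e+00 -3.739e+01 -4.000e-02  7.000e-02
 -0.000e+00] 0.055540435676075854 [0.4953483  0.28071364 0.09151383]
[ 0.7  -0.82 -7.54] [ 0.047 -0.043 -0.04 ] [-0.000e+00 -6.242e+01 -4.640e+00 -3.740e+01 -4.000e-02  7.000e-02
 -0.000e+00] 0.05558265282064382 [0.4953571  0.28072711 0.0915323 ]
```

View pics/side2.png

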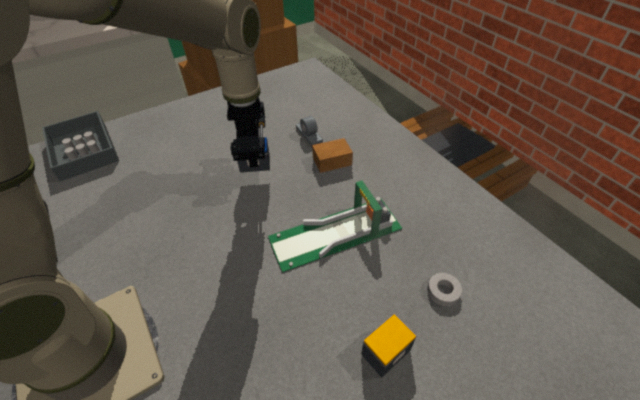

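The side view shows the blue tin held clear of the bench at (250,160). The wrist force is about -8.1 N, so about 0.8 kg. I'm setting it back down.

>>> drive_tool(motion=[[0.2,0,0,0],[0.8,0,0,0],[1.8,0,0,0],[2.8,0,0,0],[3.7,0,0,0],[4.3,0,0,0],[4.6,0,0,0],[4.8,0,0,0],[4.9,0,0,0],[5,0,0,0],[5,0,0,0],[5,0,0,0],[5,0,0,0]])

```text
time: 5.4
ee_pos: [0.4956, 0.2808, 0.0419]
eef_rot: [0.162, 0.688, -0.162, 0.688]
ft_force: [-1.1, -0.2, -9.0]
width: 0.0556
```

>>> drive_tool(motion=[[0,0,0,0],[0,0,0,0],[0,0,0,0],[0,0,0,0],[0,0,0,0],[0,0,0,0],[0,0,0,0]], grip=0)

```text
time: 5.98
ee_pos: [0.4955, 0.2808, 0.0417]
eef_rot: [0.162, 0.688, -0.162, 0.688]
ft_force: [-0.1, -0.6, -0.2]
width: 0.0855
```

>>> drive_tool(motion=[[-0.5,0,0,0],[-2,0,0,0],[-5,0,0,0],[-8,0,0,0],[-10.5,0,0,0],[-11.5,0,0,0],[-11.8,0,0,0],[-11.8,0,0,0]])

```text
time: 6.65
ee_pos: [0.4955, 0.2807, 0.1599]
eef_rot: [0.162, 0.688, -0.162, 0.689]
ft_force: [0.9, 0.4, 0.1]
width: 0.0867
```

>>> drive_tool(motion=[[0,-1,0.5,0],[0,-3,1.5,0],[0,-6,3,-0.3],[0,-9.2,4.5,-0.7],[0,-12.4,6.1,-1.2],[0,-15.6,7.7,-1.7],[0,-18.8,9.3,-2.2],[0,-22,10.8,-2.7],[0,-25.2,12.4,-3.2],[0,-28.4,14,-3.7],[0,-31.6,15.6,-4.2],[0,-34.8,17.1,-4.7],[0,-38,18.7,-5.2],[0,-41.2,20.3,-5.7],[0,-44.4,21.9,-6.1],[0,-47.6,23.4,-6.4],[0,-50,24.6,-6.5],[0,-51.5,25.4,-6.5],[0,-51.9,25.6,-6.5],[0,-51.9,25.6,-6.5]])

```text
time: 8.32
ee_pos: [0.4912, -0.2993, 0.1579]
eef_rot: [-0.036, 0.707, 0.036, 0.705]
ft_force: [-0.1, -0.0, -0.4]
width: 0.087
```

```bash
python3 - <<'E'
from h import *
from bench import r
c=r.calibration("wrist"); s=r.read_state(); print(s['ee_pos'],R.from_quat(s['eef_rot']).as_matrix().round(3).tolist(),s['ft_force'],s['width'],s['joint_positions'].round(2))
im=r.camera("wrist"); cv2.imwrite("pics/w3.png",im[:,:,::-1])
for b in blobs(mask(im,(15,180,120),(28,255,255)))[:4]: print(b.reshape(-1,2).mean(0),cv2.boundingRect(b),rect(plane(c,b[:,0],.07,True)))
for n in("scene","side"):
    c=r.calibration(n); im=r.camera(n); cv2.imwrite(f"pics/{n}3.png",im[:,:,::-1])
    for b in blobs(mask(im,(105,150,60),(125,255,255)))[:2]: print(n,rect(plane(c,b[:,0],.07)))
E
```

```text
[ 0.49123339 -0.2993303   0.15787874] [[-0.003, -0.102, 0.995], [0.001, 0.995, 0.102], [-1.0, 0.001, -0.002]] [-0.09628896 -0.04755622 -0.3692416 ] 0.08701109782541257 [ 0.48  0.29 -0.01  1.7   0.    1.16  2.14]
[314.46893491 204.54289941] (285, 157, 70, 88) (486.0, -298.0, 70.5, 52.8, 6.9)
[329.98591549 178.97183099] (321, 173, 16, 14) (468.2, -292.6, 11.4, 9.7, -72.5)
scene (293.1, -959.5, 474.9, 385.5, 89.7)
scene (496.4, 280.3, 76.3, 52.6, -26.9)
```

View pics/w3.png

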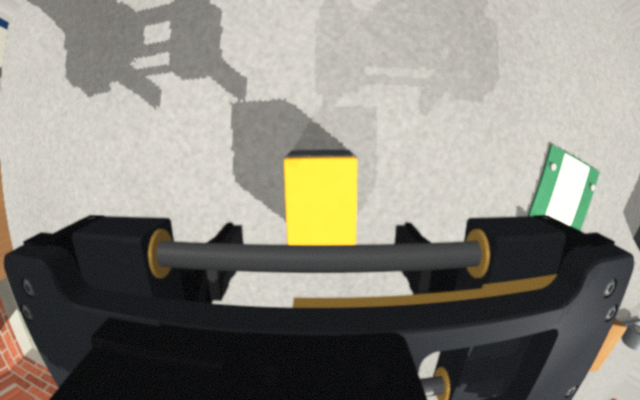

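View pics/scene3.png

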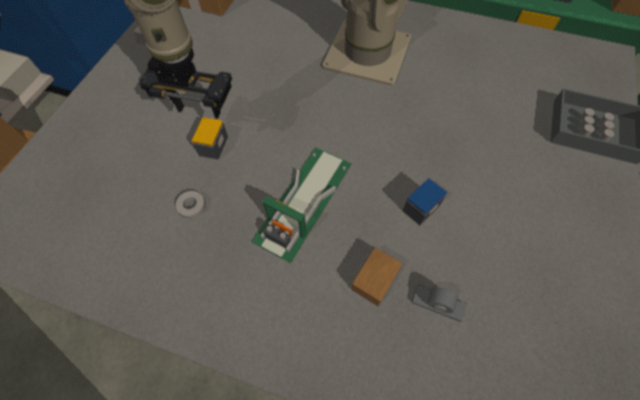

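Blue stands back in place (lid at (427,195), less than 1 mm of shift seen in the scene view). The yellow lid, at columns 285–357, is centred between the jaws. I'm grasping yellow.

>>> drive_tool(motion=[[0.5,0.1,0,-0.1],[2,0.1,0,-0.1],[4.5,0.1,0,-0.1],[7,0.1,0,-0.1],[9,0.1,0,-0.1],[10.5,0.1,0,-0.1],[11.3,0.1,0,-0.1],[11.6,0.1,0,-0.1],[11.6,0.1,0,-0.1],[11.6,0.1,0,-0.1]])

```text
time: 9.3
ee_pos: [0.4934, -0.297, 0.0444]
eef_rot: [-0.04, 0.706, 0.04, 0.706]
ft_force: [-0.6, -0.5, 0.0]
width: 0.0871
```

>>> drive_tool(motion=[[0,0,0,0],[0,0,0,0],[0,0,0,0],[0,0,0,0],[0,0,0,0],[0,0,0,0],[0,0,0,0],[0,0,0,0],[0,0,0,0],[0,0,0,0]], grip=255)

```text
time: 10.13
ee_pos: [0.4929, -0.2971, 0.0437]
eef_rot: [-0.04, 0.706, 0.04, 0.706]
ft_force: [-0.3, -0.0, 2.1]
width: 0.056
```

>>> drive_tool(motion=[[-0.2,0,0,0],[-0.7,0,0,0],[-1.5,0,0,0],[-2.5,0,0,0],[-3.5,0,0,0],[-4.3,0,0,0],[-4.8,0,0,0],[-5,0,0,0],[-5,0,0,0],[-5,0,0,0],[-5,0,0,0],[-5,0,0,0],[-5,0,0,0],[-5,0,0,0],[-5,0,0,0]])

```text
time: 11.38
ee_pos: [0.4927, -0.297, 0.0934]
eef_rot: [-0.04, 0.706, 0.04, 0.706]
ft_force: [0.3, 0.7, -4.1]
width: 0.0559
```

```bash
python3 - <<'E'
from bench import r
import cv2
for i in range(4):
    s=r.read_state(); print(s['ft_force'].round(2),s['torque'].round(3),s['width'],s['ee_pos'])
    im=r.camera("scene")
cv2.imwrite("pics/scene4.png",im[:,:,::-1])
E
```

```text
[ 0.31  0.66 -4.12] [ 0.135 -0.068  0.033] 0.05590516380115169 [ 0.49271291 -0.29698679  0.09339607]
[-0.19 -0.22 -3.26] [ 0.091 -0.111  0.038] 0.05586591084598571 [ 0.49277306 -0.29698     0.09344832]
[ 0.52 -0.66 -4.07] [ 0.116 -0.069  0.033] 0.0557759543147838 [ 0.49279189 -0.29698669  0.09348971]
[-0.16 -1.11 -2.53] [ 0.105 -0.022 -0.   ] 0.05605286290588224 [ 0.49278122 -0.29698479  0.09350773]
```

View pics/scene4.png

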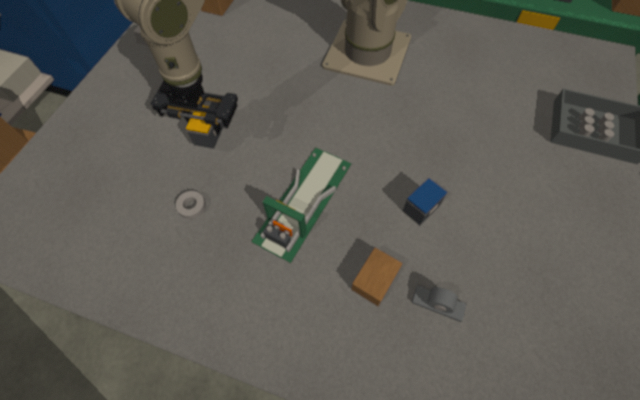

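The picture shows the yellow tin held in the gripper, clear of the bench, at (203,128). It reads about 3.5 N (0.36 kg) against about 8.1 N (0.82 kg) for blue, so blue is the heavier. I'm putting yellow back.

>>> drive_tool(motion=[[0.2,0,0,0],[0.8,0,0,0],[1.8,0,0,0],[2.8,0,0,0],[3.7,0,0,0],[4.3,0,0,0],[4.6,0,0,0],[4.8,0,0,0],[4.9,0,0,0],[5,0,0,0],[5,0,0,0],[5,0,0,0],[5,0,0,0]])

```text
time: 12.67
ee_pos: [0.493, -0.2971, 0.0438]
eef_rot: [-0.04, 0.706, 0.04, 0.706]
ft_force: [-0.4, 0.2, -4.3]
width: 0.0558
```

>>> drive_tool(motion=[[0,0,0,0],[0,0,0,0],[0,0,0,0],[0,0,0,0],[0,0,0,0],[0,0,0,0],[0,0,0,0]], grip=0)

```text
time: 13.25
ee_pos: [0.4928, -0.297, 0.0436]
eef_rot: [-0.04, 0.706, 0.04, 0.706]
ft_force: [-0.5, -0.1, -0.8]
width: 0.0857
```

>>> drive_tool(motion=[[-0.5,0,0,0],[-2,0,0,0],[-5,0,0,0],[-8,0,0,0],[-10.5,0,0,0],[-11.5,0,0,0],[-11.8,0,0,0],[-11.8,0,0,0]])

```text
time: 13.92
ee_pos: [0.4929, -0.297, 0.1619]
eef_rot: [-0.04, 0.706, 0.04, 0.706]
ft_force: [-0.9, -0.6, -0.7]
width: 0.087
```

```bash
python3 - <<'E'
from h import *
from bench import r
s=r.read_state(); M=R.from_quat(s['eef_rot']).as_matrix(); print(s['time'],s['ee_pos'],M.round(3).tolist())
t=np.array([.4960,.2815,.16]); print("to blue, tool cm",(M.T@(t-s['ee_pos'])*100).round(2))
for n in("scene",):
    c=r.calibration(n); im=r.camera(n); cv2.imwrite(f"pics/{n}5.png",im[:,:,::-1])
    for b in blobs(mask(im,(105,150,60),(125,255,255)))[:2]: print(n,rect(plane(c,b[:,0],.07)))
    for b in blobs(mask(im,(15,180,120),(28,255,255)))[:2]: print(n,rect(plane(c,b[:,0],.07)))
E
```

```text
13.9167 [ 0.49294233 -0.297033    0.16189891] [[0.001, -0.113, 0.994], [-0.0, 0.994, 0.113], [-1.0, -0.0, 0.001]]
to blue, tool cm [ 0.17 57.45  6.86]
scene (292.7, -957.5, 471.8, 383.3, 89.6)
scene (496.5, 280.8, 76.4, 51.4, -27.3)
scene (493.8, -295.4, 81.9, 57.3, 6.5)
```

View pics/scene5.png

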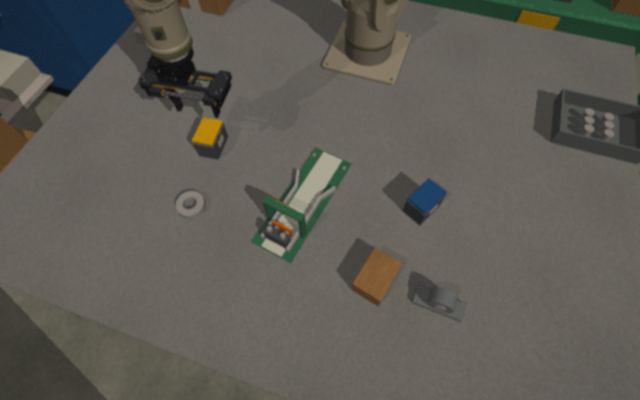

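Both tins stand in place, yellow at (208,132) and blue at (427,195). I'm returning to blue.

>>> drive_tool(motion=[[0,1,0.1,0],[0,3.2,0.4,0],[0,6.6,0.8,0.3],[0,10.2,1.2,0.7],[0,13.8,1.6,1.2],[0,17.4,2.1,1.7],[0,21,2.5,2.2],[0,24.6,2.9,2.7],[0,28.2,3.3,3.2],[0,31.8,3.8,3.7],[0,35.4,4.2,4.2],[0,39,4.6,4.7],[0,42.6,5,5.2],[0,46.2,5.5,5.7],[0,49.8,5.9,6.2],[0,53,6.3,6.5],[0,55.5,6.6,6.6],[0,57,6.8,6.6],[0,57.4,6.8,6.6],[0,57.4,6.8,6.6]])

```text
time: 15.63
ee_pos: [0.4939, 0.282, 0.1602]
eef_rot: [0.161, 0.689, -0.162, 0.688]
ft_force: [-0.1, -0.5, -0.3]
width: 0.0872
```

```bash
python3 - <<'E'
from h import *
from bench import r
c=r.calibration("wrist"); s=r.read_state(); print(s['time'],s['ee_pos'],R.from_quat(s['eef_rot']).as_matrix().round(3).tolist(),s['ft_force'])
im=r.camera("wrist"); cv2.imwrite("pics/w6.png",im[:,:,::-1])
for b in blobs(mask(im,(105,150,60),(125,255,255)))[:3]: print(b.reshape(-1,2).mean(0),cv2.boundingRect(b),rect(plane(c,b[:,0],.07,True)))
E
```

```text
15.6333 [0.49394532 0.28203791 0.16023737] [[-0.002, 0.444, 0.896], [-0.001, 0.896, -0.444], [-1.0, -0.001, -0.002]] [-0.0612429  -0.45014404 -0.29993574]
[317.85901639 200.0557377 ] (283, 156, 71, 89) (489.3, 284.2, 71.5, 53.7, -26.7)
```

>>> drive_tool(motion=[[0.5,0,0,0],[2,0,0,0],[4.5,0,0,0],[7,0,0,0],[9,0,0,0],[10.5,0,0,0],[11.4,0,0,0],[11.7,0,0,0],[11.7,0,0,0],[11.7,0,0,0]])

```text
time: 16.52
ee_pos: [0.496, 0.2808, 0.0454]
eef_rot: [0.163, 0.688, -0.162, 0.689]
ft_force: [0.1, 0.1, 0.3]
width: 0.0871
```

>>> drive_tool(motion=[[0,0,0,0],[0,0,0,0],[0,0,0,0],[0,0,0,0],[0,0,0,0],[0,0,0,0],[0,0,0,0],[0,0,0,0],[0,0,0,0]], grip=255)

```text
time: 17.27
ee_pos: [0.4954, 0.281, 0.0447]
eef_rot: [0.162, 0.688, -0.162, 0.688]
ft_force: [-1.1, -1.7, 3.1]
width: 0.0561
```

>>> drive_tool(motion=[[-0.2,0,0,0],[-0.7,0,0,0],[-1.5,0,0,0],[-2.5,0,0,0],[-3.5,0,0,0],[-4.6,0,0,0],[-5.4,0,0,0],[-5.8,0,0,0],[-6,0,0,0],[-6,0,0,0],[-6,0,0,0]])

```text
time: 18.18
ee_pos: [0.4951, 0.2808, 0.1042]
eef_rot: [0.162, 0.688, -0.162, 0.688]
ft_force: [0.6, 0.3, -8.3]
width: 0.0555
```

```bash
python3 - <<'E'
from h import *
from bench import r
s=r.read_state(); M=R.from_quat(s['eef_rot']).as_matrix(); print(s['time'],s['ee_pos'],M.round(3).tolist(),s['ft_force'],s['width'])
a=np.radians(-9.4)
t=np.array([.632,-.0117,s['ee_pos'][2]])-.170*np.array([np.cos(a),np.sin(a),0]); print(t,"tool cm",(M.T@(t-s['ee_pos'])*100).round(2),"jaw ang",np.degrees(np.arctan2(M[1,1],M[0,1])))
E
```

```text
18.1833 [0.49512594 0.28083154 0.10420716] [[-0.0, 0.446, 0.895], [-0.0, 0.895, -0.446], [-1.0, -0.0, -0.0]] [ 0.56600048  0.34639564 -8.30984258] 0.0554875225462082
[0.46428273 0.01606541 0.10420716] tool cm [ 1.000e-02 -2.507e+01  9.050e+00] jaw ang 63.49807979026393
```

>>> drive_tool(motion=[[0,-0.7,0.2,0],[0,-2.2,0.8,-0.3],[0,-4.2,1.5,-0.6],[0,-6.5,2.3,-1],[0,-9,3.2,-1.4],[0,-11.5,4.2,-1.8],[0,-14,5.1,-2.2],[0,-16.5,6,-2.6],[0,-19,6.9,-3],[0,-21.3,7.7,-3.3],[0,-23.2,8.4,-3.4],[0,-24.5,8.9,-3.4],[0,-25.1,9.1,-3.4],[0,-25.1,9.1,-3.4],[0,-25.1,9.1,-3.4],[0,-25.1,9.1,-3.4]])

```text
time: 19.52
ee_pos: [0.4649, 0.017, 0.1045]
eef_rot: [0.058, 0.705, -0.058, 0.705]
ft_force: [-0.1, 0.1, -9.5]
width: 0.0557
```

```bash
python3 - <<'E'
from h import *
from bench import r
s=r.read_state(); M=R.from_quat(s['eef_rot']).as_matrix(); print(s['time'],s['ee_pos'],M.round(3).tolist(),s['ft_force'],s['width'])
a=np.radians(-9.4)
t=np.array([.4643,.0161,s['ee_pos'][2]]); print(t,"tool cm",(M.T@(t-s['ee_pos'])*100).round(2),"jaw ang",np.degrees(np.arctan2(M[1,1],M[0,1])))
cv2.imwrite("pics/w7.png",r.camera("wrist")[:,:,::-1]);cv2.imwrite("pics/side7.png",r.camera("side")[:,:,::-1])
E
```

```text
19.5167 [0.46486497 0.01702834 0.10453648] [[0.0, 0.164, 0.987], [0.001, 0.987, -0.164], [-1.0, 0.001, 0.0]] [-0.08270838  0.05825358 -9.49592   ] 0.05565874432287556
[0.4643     0.0161     0.10453648] tool cm [-0.   -0.1  -0.04] jaw ang 80.58312165834823
```

View pics/side7.png

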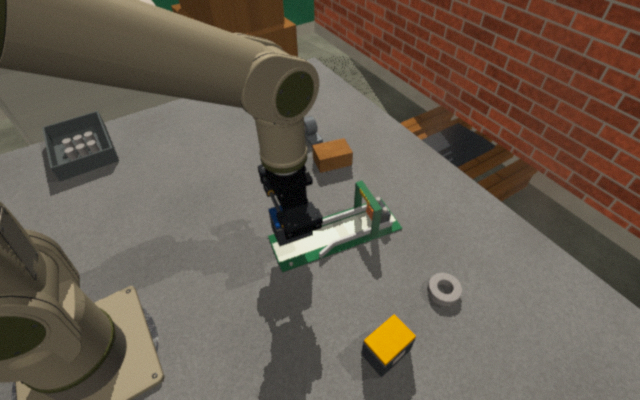

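View pics/w7.png

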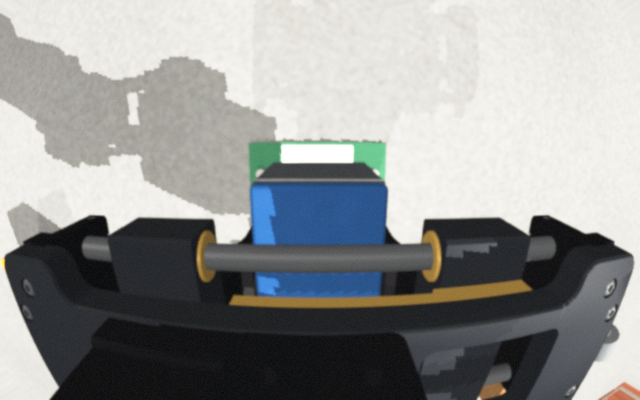

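The wrist view shows the lid (252–387) and the plate (249–386) centred on each other with matching angles. The side view shows the tin over the bay's open end. I'm lowering it.

>>> drive_tool(motion=[[0.2,-0.1,0,0],[0.8,-0.1,0,0],[1.8,-0.1,0,0],[2.8,-0.1,0,0],[3.8,-0.1,0,0],[4.6,-0.1,0,0],[5,-0.1,0,0],[5.3,-0.1,0,0],[5.5,-0.1,0,0],[5.6,-0.1,0,0],[5.6,-0.1,0,0],[5.6,-0.1,0,0],[5.6,-0.1,0,0]])

```text
time: 20.7
ee_pos: [0.4649, 0.0148, 0.0488]
eef_rot: [0.059, 0.704, -0.059, 0.705]
ft_force: [0.1, 0.1, -8.0]
width: 0.0557
```

>>> drive_tool(motion=[[0,0,0,0],[0,0,0,0],[0,0,0,0],[0,0,0,0],[0,0,0,0],[0,0,0,0],[0,0,0,0]], grip=0)

```text
time: 21.28
ee_pos: [0.4647, 0.0148, 0.0486]
eef_rot: [0.059, 0.705, -0.059, 0.705]
ft_force: [-0.4, 0.1, 0.7]
width: 0.0856
```

>>> drive_tool(motion=[[-0.5,0,0,0],[-2,0,0,0],[-4,0,0,0],[-6,0,0,0],[-7,0,0,0],[-7.5,0,0,0],[-7.5,0,0,0]])

```text
time: 21.87
ee_pos: [0.4652, 0.0148, 0.1244]
eef_rot: [0.059, 0.704, -0.059, 0.705]
ft_force: [0.9, -0.5, -0.3]
width: 0.0869
```

```bash
python3 - <<'E'
from h import *
from bench import r
c=r.calibration("wrist"); s=r.read_state(); M=R.from_quat(s['eef_rot']).as_matrix(); print(s['time'],s['ee_pos'],M.round(3).tolist(),s['ft_force'],s['joint_positions'].round(2))
im=r.camera("wrist"); cv2.imwrite("pics/w8.png",im[:,:,::-1])
for b in blobs(mask(im,(105,150,60),(125,255,255)))[:3]: print(b.reshape(-1,2).mean(0),cv2.boundingRect(b),rect(plane(c,b[:,0],.074,True)))
E
```

```text
21.8667 [0.46518227 0.01478399 0.12437029] [[0.002, 0.165, 0.986], [-0.0, 0.986, -0.165], [-1.0, 0.0, 0.002]] [ 0.86750699 -0.49971389 -0.32745863] [ 0.13  0.1  -0.27  2.    0.03  1.04  1.25]
[318.41717791 201.53067485] (276, 160, 86, 85) (451.2, 17.7, 56.8, 54.1, -9.5)
```

View pics/w8.png

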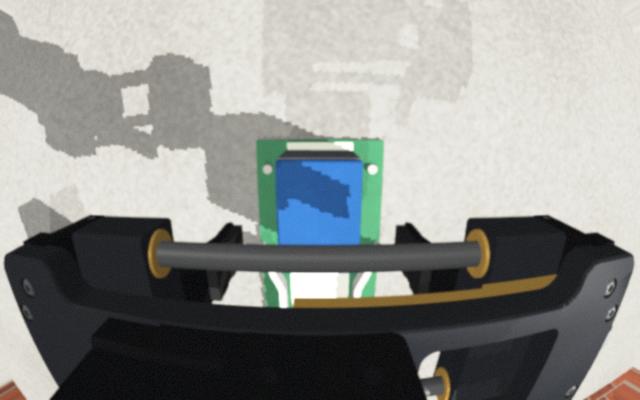

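The tin stands square on the plate at the open end. The lid spans columns 276–361, and its rear face is at bay x of about -211 mm. Next I half-close the fingers (about 20 mm apart) and go behind it.

>>> drive_tool(motion=[[-0.5,0,-0.5,0],[-1,0,-1.5,0],[-1,0,-3,0],[-1,0,-4.5,0],[-1,0,-5.7,0],[-1,0,-6.3,0],[-1,0,-6.5,0],[-1,0,-6.5,0]], grip=196, force=40)

```text
time: 22.58
ee_pos: [0.4003, 0.0255, 0.1334]
eef_rot: [0.058, 0.705, -0.059, 0.705]
ft_force: [0.3, 0.3, -0.1]
width: 0.0416
```

```bash
python3 - <<'E'
from h import *
from bench import r
c=r.calibration("wrist"); s=r.read_state(); M=R.from_quat(s['eef_rot']).as_matrix(); print(s['time'],s['ee_pos'],M.round(3).tolist(),s['width'],s['joint_positions'].round(2))
im=r.camera("side"); cv2.imwrite("pics/side9.png",im[:,:,::-1])
im=r.camera("scene"); cv2.imwrite("pics/scene9.png",im[:,:,::-1])
c=r.calibration("scene")
u=np.array([np.cos(np.radians(9.4)),-np.sin(np.radians(9.4))]);v=np.array([-u[1],u[0]]);o=np.array([.632,-.0117])
for b in blobs(mask(im,(105,150,60),(125,255,255)))[:3]: 
    q=rect(plane(c,b[:,0],.074)); d=np.array(q[:2])/1000-o; print(q,d@u,d@v)
d=s['ee_pos'][:2]-o; print("tcp bay",d@u,d@v)
E
```

```text
22.5833 [0.40026294 0.02548761 0.1333676 ] [[-0.0, 0.165, 0.986], [-0.0, 0.986, -0.165], [-1.0, -0.0, -0.0]] 0.04156692237620422 [ 0.13 -0.05 -0.3   2.13 -0.02  1.06  1.25]
(343.4, -902.1, 476.1, 390.6, -71.6) -0.1392992890598309 -0.9255797253977777
(466.0, 15.5, 76.2, 52.4, -10.3) -0.168213444999729 -0.0002773469363997234
tcp bay -0.23469903808296907 -0.0011604195628979628
```

View pics/side9.png

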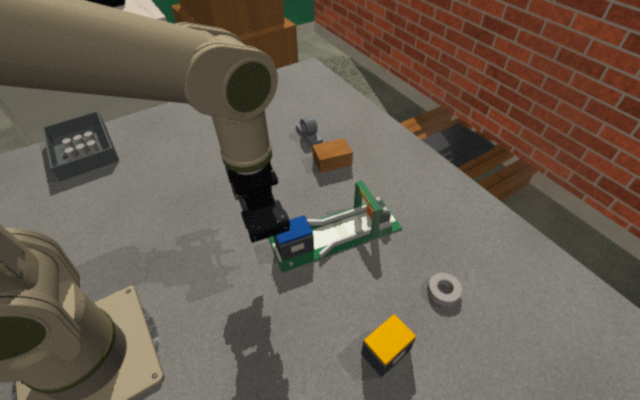

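View pics/scene9.png

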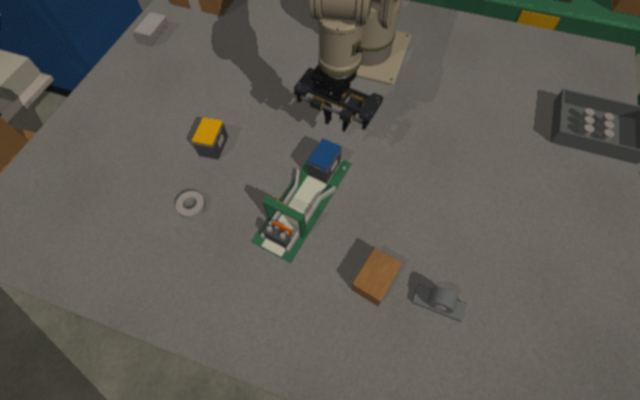

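The scene view shows the tin on the bay at (323,158) with the fingers behind it, and the arm can reach the pose. I'm descending behind the tin.

>>> drive_tool(motion=[[0.5,0.1,0,0],[2,0.1,0,0],[4,0.1,0,0],[6,0.1,0,0],[7.8,0.1,0,0],[9,0.1,0,0],[9.6,0.1,0,0],[9.8,0.1,0,0],[9.8,0.1,0,0],[9.8,0.1,0,0]])

```text
time: 23.52
ee_pos: [0.4012, 0.0266, 0.036]
eef_rot: [0.059, 0.704, -0.058, 0.705]
ft_force: [0.7, -0.2, 0.4]
width: 0.0204
```

```bash
cat >> h.py <<'E'
u=np.array([np.cos(np.radians(9.4)),-np.sin(np.radians(9.4))]);v=np.array([-u[1],u[0]]);o=np.array([.632,-.0117])
def st(r):
    s=r.read_state(); d=s['ee_pos'][:2]-o; f=s['ft_force']
    print("t",s['time'],"bay x,y mm",(d@u*1000).round(1),(d@v*1000).round(1),"z",s['ee_pos'][2].round(4),"Fx,Fy,Fz",(f[:2]@u).round(1),(f[:2]@v).round(1),f[2].round(1),"w",s['width'].round(4))
def lid(r,n="scene",save=None):
    c=r.calibration(n); im=r.camera(n)
    if save: cv2.imwrite(save,im[:,:,::-1])
    for b in blobs(mask(im,(105,150,60),(125,255,255)))[:3]:
        q=rect(plane(c,b[:,0],.074)); d=np.array(q[:2])/1000-o
        if abs(q[0])<900 and abs(q[1])<400: print(n,q,"bay",(d@u*1000).round(1),(d@v*1000).round(1))
E
python3 -c "
from h import *
from bench import r
st(r);lid(r,'side','pics/side10.png');print(r.read_state()['joint_positions'].round(2))"
```

```text
Traceback (most recent call last):
  File "h.py", line 25, in st
    print("t",s['time'],"bay x,y mm",(d@u*1000).round(1),(d@v*1000).round(1),"z",s['ee_pos'][2].round(4),"Fx,Fy,Fz",(f[:2]@u).round(1),(f[:2]@v).round(1),f[2].round(1),"w",s['width'].round(4))
                                                                                                                                                                            ^^^^^^^^^^^^^^^^
AttributeError: 'float' object has no attribute 'round'
```

>>> drive_tool(motion=[[0,0,0.4,0],[0,0,0.8,0],[0,0,1.2,0],[0,0,1.6,0],[0,0,2.1,0],[0,0,2.7,0],[0,0,3.4,0],[0,0,4.1,0],[0,0,4.8,0],[0,0,5.5,0],[0,0,6.2,0],[0,0,6.8,0],[0,0,7.3,0],[0,0,7.7,0],[0,0,8,0]])

```text
time: 24.77
ee_pos: [0.48, 0.0132, 0.0355]
eef_rot: [0.059, 0.705, -0.059, 0.705]
ft_force: [-2.7, 0.5, 2.0]
width: 0.0201
```

```bash
sed -i "s/s\['width'\].round(4)/round(float(s['width']),4)/" h.py
python3 -c "
from h import *
from bench import r
st(r);lid(r,'side','pics/side10.png');lid(r,'scene','pics/scene10.png');st(r)"
```

```text
t 24.7667 bay x,y mm -154.0 -0.2 z 0.0355 Fx,Fy,Fz -2.7 0.0 2.0 w 0.0201
side (544.9, -1.9, 55.9, 43.3, 81.0) bay -87.5 -4.6
scene (535.6, 3.9, 69.6, 52.3, -9.2) bay -97.7 -0.4
t 24.8667 bay x,y mm -153.7 -0.2 z 0.0356 Fx,Fy,Fz 0.5 -0.4 -0.3 w 0.0197
```

View pics/side10.png

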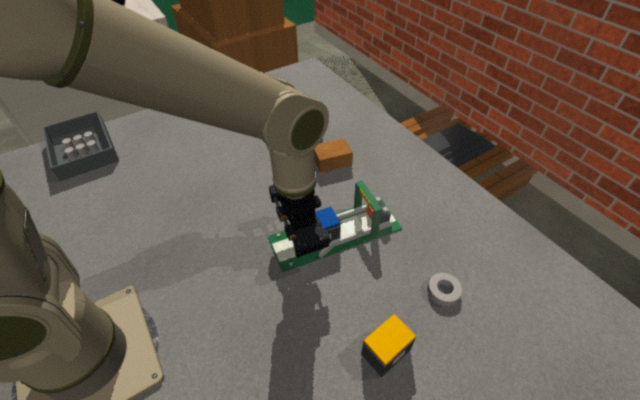

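The side view shows the tin entering the rails straight at (328,218). I'm pushing on.

>>> drive_tool(motion=[[0,0,0.3,0],[0,0,0.8,0],[0,0,1.4,0],[0,0,2,0],[0,0,2.6,0],[0,0,3.2,0],[0,0,3.8,0],[0,0,4.4,0],[0,0,5,0],[0,0,5.6,0],[0,0,6.2,0],[0,0,6.8,0],[0,0,7.3,0],[0,0,7.7,0],[0,0,8,0],[0,0,8,0]])

```text
time: 26.2
ee_pos: [0.5593, -0.0, 0.0357]
eef_rot: [0.059, 0.704, -0.059, 0.705]
ft_force: [0.8, -0.1, -0.5]
width: 0.0198
```

```bash
python3 -c "
from h import *
from bench import r
st(r);lid(r,'scene','pics/scene11.png');st(r)
im=cv2.imread('pics/scene11.png');cv2.imwrite('pics/s11z.png',cv2.resize(im[130:270,210:370],None,fx=4.2,fy=4.2,interpolation=cv2.INTER_CUBIC))
im=r.camera('side')[:,:,::-1];cv2.imwrite('pics/d11z.png',cv2.resize(im[150:290,250:420],None,fx=4.2,fy=4.2,interpolation=cv2.INTER_CUBIC))
"
```

```text
t 26.2 bay x,y mm -73.6 -0.4 z 0.0357 Fx,Fy,Fz 0.8 -0.0 -0.5 w 0.0198
scene (604.3, -7.7, 52.6, 45.2, 79.6) bay -28.0 -0.6
t 26.25 bay x,y mm -73.8 -0.3 z 0.0357 Fx,Fy,Fz -0.4 0.9 0.2 w 0.0199
```

View pics/s11z.png

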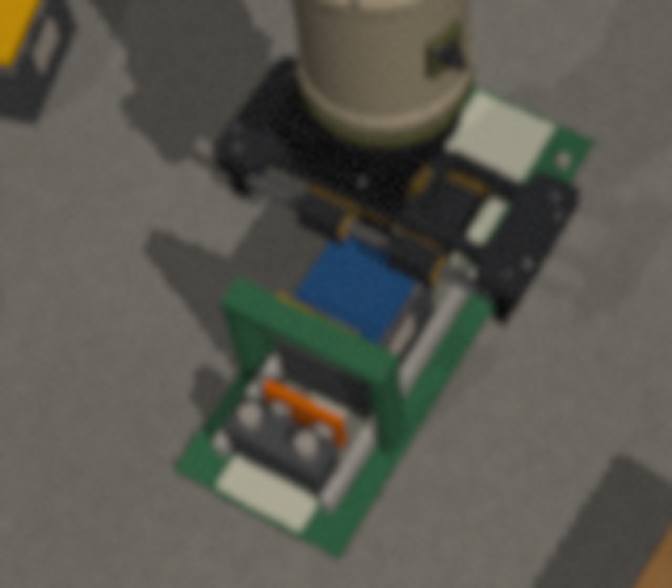

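View pics/d11z.png

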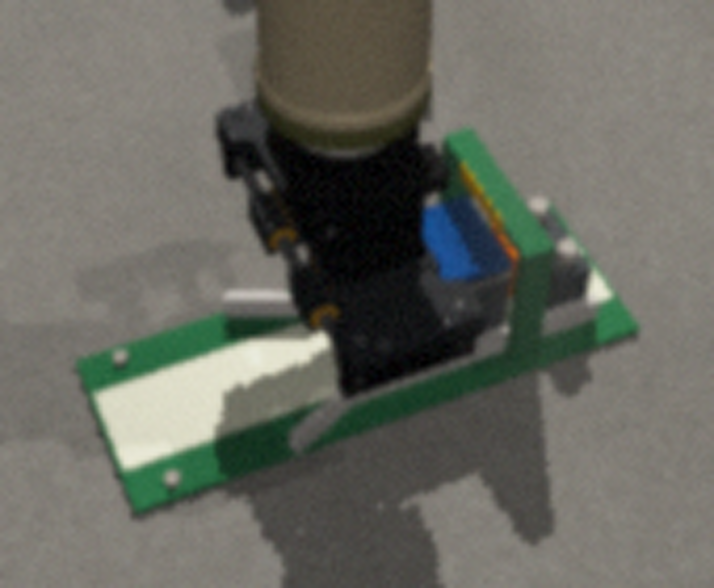

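The scene zoom shows the tin straight between the rails with its front passing under the bridge. The orange buffer is free at (305,405), with a gap of roughly 15 mm. Now small steps.

>>> drive_tool(motion=[[0,0,0.2,0],[0,0,0.4,0],[0,0,0.6,0],[0,0,0.8,0]])

```text
time: 26.63
ee_pos: [0.5664, -0.0012, 0.0357]
eef_rot: [0.059, 0.705, -0.058, 0.705]
ft_force: [-3.2, 1.3, 3.1]
width: 0.0202
```

>>> drive_tool(motion=[[0,0,0.1,0],[0,0,0.2,0],[0,0,0.3,0]])

```text
time: 26.88
ee_pos: [0.5694, -0.0017, 0.0356]
eef_rot: [0.059, 0.705, -0.059, 0.705]
ft_force: [-3.5, 1.1, 2.4]
width: 0.0199
```

>>> drive_tool(motion=[[0,0,0.1,0],[0,0,0.2,0]])

```text
time: 27.05
ee_pos: [0.5714, -0.0021, 0.0355]
eef_rot: [0.059, 0.705, -0.059, 0.705]
ft_force: [-3.3, 1.1, 2.0]
width: 0.02
```

```bash
python3 -c "
from h import *
from bench import r
st(r);lid(r,'scene','pics/scene12.png');st(r)
im=cv2.imread('pics/scene12.png');cv2.imwrite('pics/s12z.png',cv2.resize(im[190:260,250:330],None,fx=8,fy=8,interpolation=cv2.INTER_CUBIC))
"
```

```text
t 27.05 bay x,y mm -61.4 -0.4 z 0.0355 Fx,Fy,Fz -3.4 0.5 2.0 w 0.02
scene (610.3, -8.7, 52.6, 32.1, 78.2) bay -21.9 -0.6
t 27.1 bay x,y mm -61.2 -0.4 z 0.0355 Fx,Fy,Fz -1.6 -0.8 1.3 w 0.0198
```

View pics/s12z.png

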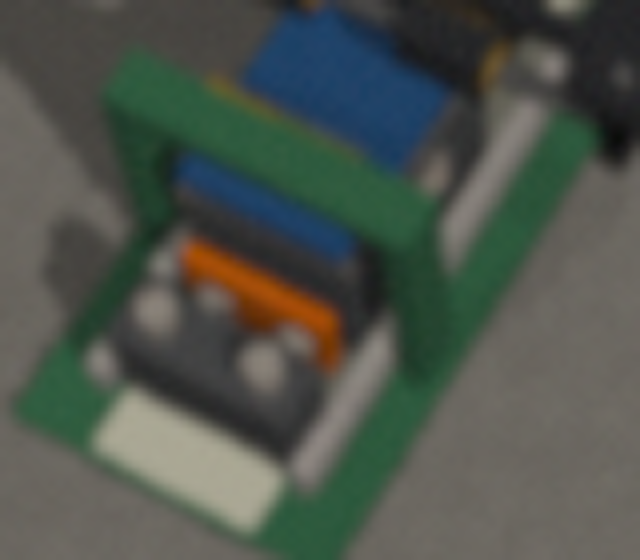

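The zoom shows the lid's front edge from (180,190) to (350,255), close above the orange pad. Sliding friction is about 3.5 N. I'll measure the gap.

```bash
python3 -c "
from h import *
from bench import r
c=r.calibration('scene')
for nm,p,z in(('lid',[(180,192),(350,257)],.074),('orange upper edge',[(190,240),(340,310)],.042),('orange lower/back',[(185,260),(335,370)],.042)):
    P=plane(c,np.array(p)/8+[250,190],z)[:,:2]-o; print(nm,(P@u*1000).round(1),(P@v*1000).round(1))
im=cv2.imread('pics/scene0.png');cv2.imwrite('pics/s0zz.png',cv2.resize(im[190:260,250:330],None,fx=8,fy=8,interpolation=cv2.INTER_CUBIC))
"
```

```text
lid [33.7 28. ] [-23.2  29.7]
orange upper edge [34.  32.2] [-24.   26.2]
orange lower/back [40.2 49.1] [-21.8  34.6]
```

View pics/s0zz.png

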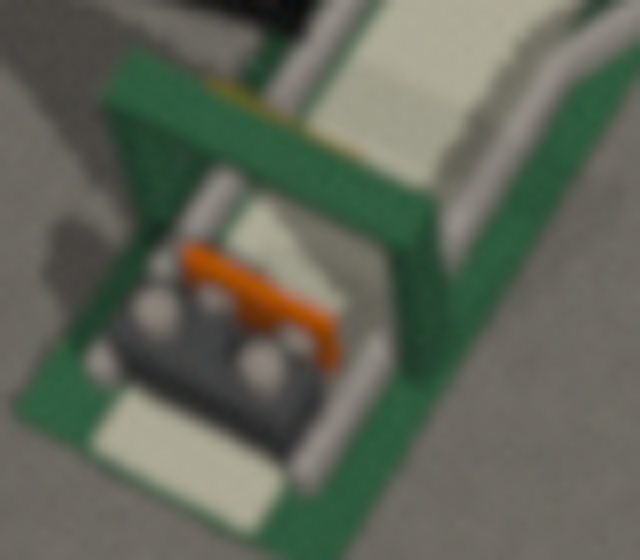

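The pad's free face is at bay x of about 33 mm and the tin's front is at about 30, so contact should come within 1–3 mm. I'm stepping 1 mm at a time.

>>> drive_tool(motion=[[0,0,0.1,0],[0,0,0.1,0]])

```text
time: 27.27
ee_pos: [0.5725, -0.0022, 0.0355]
eef_rot: [0.059, 0.705, -0.059, 0.705]
ft_force: [-2.4, 0.8, 1.2]
width: 0.0199
```

>>> drive_tool(motion=[[0,0,0.1,0],[0,0,0.1,0]])

```text
time: 27.43
ee_pos: [0.5734, -0.0024, 0.0355]
eef_rot: [0.059, 0.705, -0.059, 0.705]
ft_force: [-1.5, 0.9, 0.4]
width: 0.0205
```

>>> drive_tool(motion=[[0,0,0.1,0],[0,0,0.1,0]])

```text
time: 27.6
ee_pos: [0.5744, -0.0026, 0.0355]
eef_rot: [0.059, 0.705, -0.059, 0.705]
ft_force: [-1.8, 1.5, 0.3]
width: 0.0201
```

>>> drive_tool(motion=[[0,0,0.1,0],[0,0,0.1,0]])

```text
time: 27.77
ee_pos: [0.5754, -0.0028, 0.0355]
eef_rot: [0.059, 0.705, -0.059, 0.705]
ft_force: [-1.4, 0.4, -0.1]
width: 0.02
```

>>> drive_tool(motion=[[0,0,0.1,0],[0,0,0.1,0]])

```text
time: 27.93
ee_pos: [0.5762, -0.0029, 0.0355]
eef_rot: [0.059, 0.705, -0.059, 0.705]
ft_force: [-4.0, 0.0, 0.6]
width: 0.0201
```

>>> drive_tool(motion=[[0,0,0.1,0],[0,0,0.1,0]])

```text
time: 28.1
ee_pos: [0.5769, -0.003, 0.0355]
eef_rot: [0.059, 0.705, -0.059, 0.704]
ft_force: [-5.7, 0.9, 3.6]
width: 0.0201
```

```bash
python3 -c "
from h import *
from bench import r
st(r);im=r.camera('scene')[:,:,::-1];cv2.imwrite('pics/s13z.png',cv2.resize(im[190:260,250:330],None,fx=8,fy=8,interpolation=cv2.INTER_CUBIC));st(r)
"
```

```text
t 28.1 bay x,y mm -55.8 -0.4 z 0.0355 Fx,Fy,Fz -5.8 -0.0 3.6 w 0.0201
t 28.15 bay x,y mm -55.8 -0.4 z 0.0355 Fx,Fy,Fz -5.6 -0.6 2.5 w 0.0203
```

View pics/s13z.png

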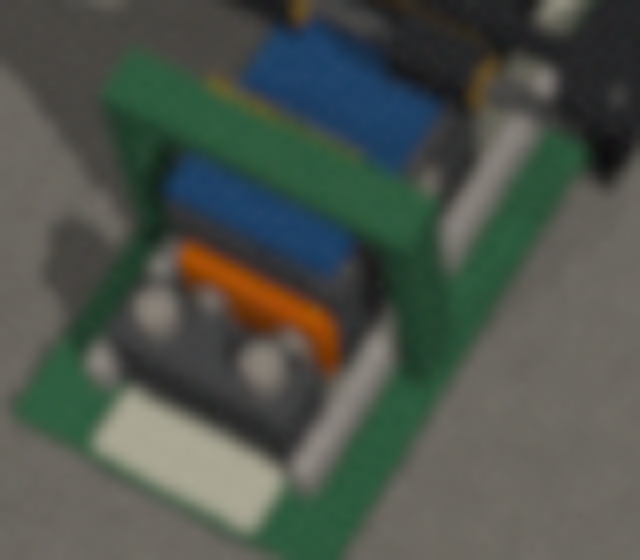

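Contact began at TCP x of about 0.5756, where the force rose from 2 to 5.7 N. The zoom shows the tin meeting the orange pad. Target is about 4.9 mm further in world x, to x of about 0.5805 and 12–13 N.

>>> drive_tool(motion=[[0,0,0.1,0],[0,0,0.1,0]])

```text
time: 28.32
ee_pos: [0.5775, -0.0031, 0.0355]
eef_rot: [0.059, 0.705, -0.059, 0.704]
ft_force: [-8.5, 1.5, 3.2]
width: 0.0203
```

>>> drive_tool(motion=[[0,0,0.1,0],[0,0,0.1,0]])

```text
time: 28.48
ee_pos: [0.5782, -0.0032, 0.0355]
eef_rot: [0.058, 0.705, -0.059, 0.704]
ft_force: [-9.4, 1.2, 5.1]
width: 0.02
```

>>> drive_tool(motion=[[0,0,0.1,0],[0,0,0.1,0]])

```text
time: 28.65
ee_pos: [0.5789, -0.0033, 0.0355]
eef_rot: [0.058, 0.706, -0.059, 0.704]
ft_force: [-11.4, 0.3, 8.1]
width: 0.0201
```

>>> drive_tool(motion=[[0,0,0.1,0],[0,0,0.1,0]])

```text
time: 28.82
ee_pos: [0.5795, -0.0034, 0.0355]
eef_rot: [0.058, 0.706, -0.059, 0.703]
ft_force: [-13.2, 1.1, 9.6]
width: 0.0202
```

>>> drive_tool(motion=[[0,0,0.1,0],[0,0,0.1,0]])

```text
time: 28.98
ee_pos: [0.5802, -0.0035, 0.0355]
eef_rot: [0.058, 0.706, -0.059, 0.703]
ft_force: [-15.6, 0.7, 11.6]
width: 0.0203
```

```bash
python3 -c "
from h import *
from bench import r
st(r);im=r.camera('scene')[:,:,::-1];cv2.imwrite('pics/s14z.png',cv2.resize(im[190:260,250:330],None,fx=8,fy=8,interpolation=cv2.INTER_CUBIC));st(r)
print(r.read_state()['ee_pos'],R.from_quat(r.read_state()['eef_rot']).as_matrix()[:,0])
"
```

```text
t 28.9833 bay x,y mm -52.5 -0.4 z 0.0355 Fx,Fy,Fz -15.5 -1.8 11.6 w 0.0203
t 29.0333 bay x,y mm -52.5 -0.4 z 0.0355 Fx,Fy,Fz -15.9 -1.5 11.3 w 0.02
[ 0.58017247 -0.00355539  0.03547182] [-4.32323866e-03 -4.44931457e-05 -9.99990654e-01]
```

View pics/s14z.png

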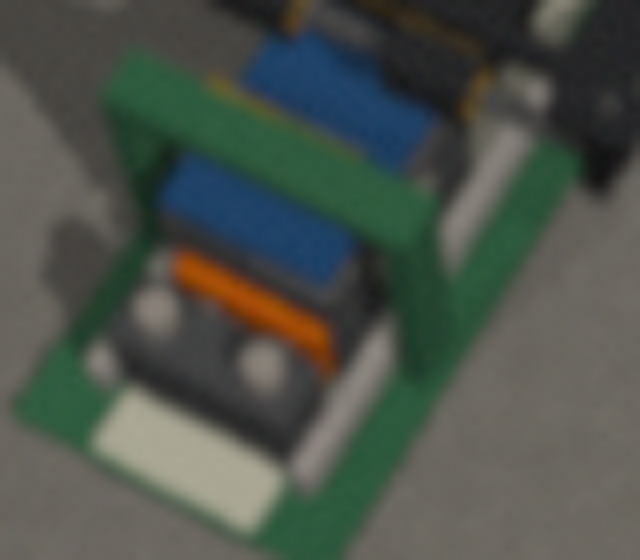

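The orange pad is visibly pushed in, with its edge now at (175,255) against (185,245) when free. The TCP has travelled about 4.5 mm since contact. Force is 15.7 N, less about 5.5 N of friction, which gives about 5 mm. I'll hold here.

>>> drive_tool(motion=[[0,0,0,0],[0,0,0,0],[0,0,0,0],[0,0,0,0],[0,0,0,0],[0,0,0,0],[0,0,0,0],[0,0,0,0],[0,0,0,0]])

```text
time: 29.78
ee_pos: [0.5802, -0.0035, 0.0355]
eef_rot: [0.058, 0.706, -0.059, 0.703]
ft_force: [-15.1, 1.2, 10.8]
width: 0.0205
```

```bash
python3 -c "
from h import *
from bench import r
st(r)
b=np.array([.5756,-.0028])-o;print(b@u*1000)
c=r.calibration('scene')
for n,p in(('s12z',[(180,192),(350,257)]),('s13z',[(165,203),(343,275)]),('s14z',[(160,208),(330,285)])):
    P=plane(c,np.array(p)/8+[250,190],.074)[:,:2]-o; print(n,(P@u*1000).round(1))
for n in('scene0','scene12'):
    pass
def orange(im):
    m=mask(im[:,:,::-1].copy(),(3,150,100),(14,255,255)); m=m[190:260,250:330]; ys,xs=np.nonzero(m); return xs.mean()+250,ys.mean()+190,len(xs)
for i in('scene0','scene12'):
    e=orange(cv2.imread(f'pics/{i}.png')); print(i,e,(plane(c,e[:2],.042)[0,:2]-o)@u*1000)
e=orange(r.camera('scene')[:,:,::-1]); print('now',e,(plane(c,e[:2],.042)[0,:2]-o)@u*1000)
st(r)
"
```

```text
t 29.7833 bay x,y mm -52.4 -0.4 z 0.0355 Fx,Fy,Fz -15.1 -1.3 10.8 w 0.0205
-57.09627097858352
s12z [33.7 28. ]
s13z [38.7 33.8]
s14z [40.7 38.1]
scene0 (np.float64(282.22222222222223), np.float64(226.8148148148148), 81) 39.44619238958928
scene12 (np.float64(282.3979591836735), np.float64(226.37755102040816), 98) 38.299969816039976
now (np.float64(281.2696629213483), np.float64(227.65168539325842), 89) 42.32236845897846
t 29.8333 bay x,y mm -52.4 -0.4 z 0.0355 Fx,Fy,Fz -15.1 -1.0 11.5 w 0.0199
```

Held for about 0.9 s. Three estimates of the travel: TCP 4.7 mm, force about 5 mm, and vision 3–4 mm with 2 mm pixels. I'm backing off.

>>> drive_tool(motion=[[0,0,-0.1,0],[0,0,-0.3,0],[0,0,-0.5,0],[0,0,-0.8,0],[0,0,-1.2,0],[0,0,-2,0],[0,0,-3,0],[0,0,-4,0],[0,0,-5,0],[0,0,-5.5,0],[-0.5,0,-5.8,0],[-2,0,-6,0],[-5,0,-6,0],[-8,0,-6,0],[-11,0,-6,0],[-14,0,-6,0],[-15.5,0,-6,0],[-16,0,-6,0],[-16,0,-6,0]])

```text
time: 31.42
ee_pos: [0.5237, 0.0061, 0.1969]
eef_rot: [0.059, 0.704, -0.058, 0.706]
ft_force: [0.0, -0.4, 0.2]
width: 0.0199
```

```bash
python3 -c "
from h import *
from bench import r
st(r);lid(r,'scene','pics/scene15.png');lid(r,'side','pics/side15.png');cv2.imwrite('pics/w15.png',r.camera('wrist')[:,:,::-1])
"
```

```text
t 31.4167 bay x,y mm -109.7 -0.2 z 0.1969 Fx,Fy,Fz 0.1 -0.4 0.2 w 0.0199
scene (608.9, -8.6, 53.0, 35.2, 78.5) bay -23.3 -0.7
scene (660.7, -17.5, 53.1, 11.9, 80.8) bay 29.3 -1.0
side (613.0, -13.1, 57.5, 56.8, 79.4) bay -18.5 -4.5
```

View pics/scene15.png

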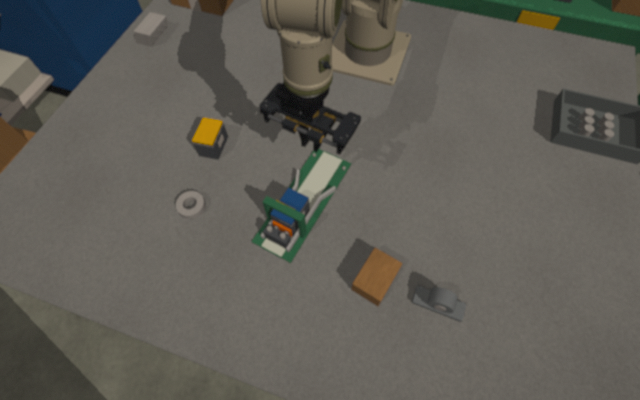

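View pics/side15.png

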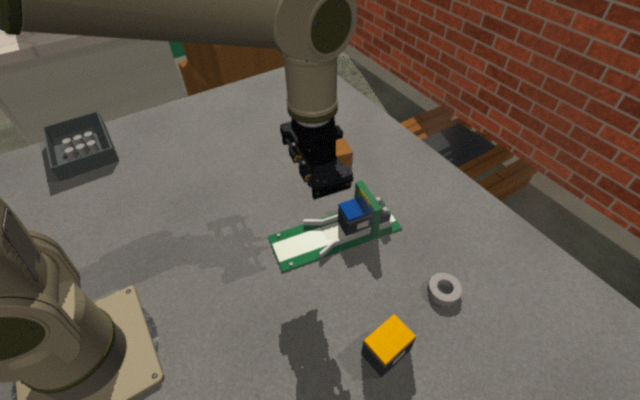

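The tin stands upright in the bay under the bridge, with its front at about the pad's free face. The yellow tin and the other parts have not moved, and the gripper is clear of everything. I'm handing in.

```bash
python3 -c "
from bench import r
print(r.close_job())"
```

```text
the job is handed in; nothing more can be done
None
```

The job is done and handed in at about 31.5 s of the 72 s allowed. Blue is the heavier tin and now stands in the bay; yellow is back where it was.

- **Weighing:** I lifted blue first and it read about 8.1 N (0.82 kg). I set it back, and the scene view showed no shift beyond about 1 mm. I then lifted yellow, which read about 3.5 N (0.36 kg), and set it back within about 3 mm by the camera.
- **Push:** I set blue on the open end of the bay and pushed it lengthwise from behind, between the rails and under the bridge. Contact with the buffer began where the force rose from about 2 N to 5.7 N.
- **Hold:** I stopped at about 15.5 N total and held for about 0.9 s before backing off. The push never came near the buffer's end.
- **Last checks:** The last pictures showed the tin upright in the bay, with its front at about the buffer's free face. Yellow and the other parts looked unmoved. The gripper was clear, with about 0 N on the wrist.

**Where the checks disagreed:** The three estimates of how far the buffer went back differ slightly. Tool travel gave about 4.7 mm. Force less friction gave about 5 mm. Camera tracking of the orange pad gave only 3–4 mm, at about 2 mm per pixel. An upward force of about 11 N also built up on the tool during the push, which makes the friction part of the force estimate less certain.

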